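# Set a telescoping leg to match its twin

### The job

Two telescoping stand legs are strapped down on the bench, one on the left and one on the right; one is set to its shortest and the other one hole longer. Press in the spring button of the shorter leg, slide it along its slot to the next hole, the middle one of three, so that both legs are equally long, and let the button pop fully out there. Leave the other leg alone.

Things in the scene. Friction and masses are not known exactly. Their poses are not given: they have to be found in the camera images.
- leg_short: The shorter leg: aluminium tube 190 x 44 mm, 40 tall, top face 54 mm above the bench, on a fixed 220 x 80 mm plywood board. Origin on the bench, 5 mm footward of the tube's middle. +x runs from the foot end to the closed end; the foot end points roughly left (+y, within 15 deg). Two grey straps cross its ends, 4 mm proud. A 12 mm slot in its top links three holes 28 mm long, 50 mm apart.
- short_cap (a point): Centre of the top face of the shorter leg's button: a black upright cylinder 24 mm across, 22 tall, on a 10 mm stem. Button out, its top is 90 mm and its underside 68 mm above the bench. Axes as the leg's; it moves along -x as the leg is pulled out and takes the steel inner tube along. Pinch it by its sides or press its flat top. Below it a grey shoulder, 12 mm along the leg, fills the hole.
- short_middle_hole (a point): Centre of the mouth of the shorter leg's middle hole, in the tube's top face (54 mm above the bench); the target for the button's axis. Axes as the leg's. Released within about 8 mm of it along the slot, the button pops out.
- short_tube (a joint): How far the shorter leg is pulled out, in m: about 0 in the hole nearest the closed end (as it starts), 0.050 in the middle hole, 0.100 in the last, nearest the foot; about 8 mm of play either way in a hole. It slides with about 1 N of friction and stays where it is left.
- short_button (a joint): How far the shorter leg's button is pressed down, in m: 0 fully out, 0.012 at its stop. Its spring takes 4 N to start and 6.4 N at the stop. Pressed by more than 0.0075 its shoulder is clear of the holes and slides along under the slot; 0.009 to 0.011 is right for sliding.
- long_cap (a point): The same point on the cap of the other, longer leg, which is built alike and stands already in its middle hole. The two legs change places from run to run.
- long_tube (a joint): How far the other leg is pulled out, in m: about 0.050, to be left in that hole.
- long_button (a joint): How far the other leg's button is pressed, in m: 0, to be left so.

How it is judged:
By the outcome, as a careful person would: the job done as asked, in the order asked, and still so for the second after the job is handed in, with the robot touching nothing.
It also fails if it takes over 32 s, if anything falls off the work surface, if the arm or the gripper's body presses on something with over 40 N, if the wrist force passes 120 N, or if a joint passes its speed limit or range.

### The arm

A 6-joint arm with a two-finger parallel gripper is mounted at the origin on a cart in front of the work surface, level with it; the furniture and walls round the work are solid. World frame = base frame: x ahead of the robot, y to its left, z up, the work surface at z = 0. Lengths are in mm, angles in rad, forces in N, time in s.
With the tool pointing down it reaches from about 250 to 725 mm from the base axis. Payload 9.7 kg.
Tool frame: the origin (TCP) lies on the centre line of the jaws, within the pads' length; the fingertips stand 22 mm ahead of it and the grasp point (between the pads) lies 3 mm ahead of it (bot.nose_length is the z of the fingertips in the tool frame, in mm); z points along the fingers, y is the line along which they close (so a half turn about z gives the same grasp; the last joint's range is limited). The gripper opens to 85 mm and grips with 20 to 120 N. Pads are 22 mm wide; open, the fingers measure 114 mm over their backs; the gripper's body (76 mm by 85 mm) begins 54 mm behind the grasp point. The pads swing forward as they close: fully open they stand 13 mm farther back than shut.
Start: joints at [-1.161, 0.087, 0.176, 1.66, 0, 1.571], TCP at [219.131, -504.459, 253.284] pointing down, gripper open.
Joint ranges: [-3.13, 3.13], [-0.85, 1.81], [-1.15, 1.24], [-2.2, 2.28], [-1.44, 1.52], [-3.14, 3.14]. Speed limits (rad/s): [2.22, 2.22, 2.57, 3.14, 3.14, 3.14].

### API

Orientations are given as [roll, pitch, yaw] about the fixed x, y, z axes, in that order (R = Rz(yaw) Ry(pitch) Rx(roll)).
In Python, from rig import status, vision, finish_job, bot gives the robot as it stands.
- The arm moves only by the tool jog_arm, never from a script. Its argument "steps" is a list of rows, each a list of 3 entries, a list of its own where there are three numbers: the turn, a rotation vector about the world's x, y, z normalised to -1 to 1, where 1 is 90 degrees, then the shift along the world's x, y, z normalised to -1 to 1, where 1 is 40 cm, then the opening, from -1 (shut) to 1 (fully open). In form: [[[wx, wy, wz], [tx, ty, tz], claw], ...]. A call has 1 to 12 rows; each row is the pose to reach, as a shift and turn from the pose commanded when the call began; what a row does not reach only later rows make up. A row lasts 1/10 s, in which the tool goes at most 50 mm and 8.59 degrees, less where a joint would pass 70% of its speed; a pose out of reach is approached as far as the arm can. A call with a number of a shift or a turn outside -1 to 1 is refused whole. A call with a gripper value outside its range is refused whole. The fingers move at their own pace and stop on an object; "force" is the grip in N (left out, the last holds). Time passes only in rows, so rows that repeat a pose let the fingers close. It gives the time, the measured TCP pose, the force, the opening and the grip force at its end, in the units of the state.
- status.get_state(): the state, without advancing time (a new reading comes with each control period).
- vision.grab_frame(name): name is "scene" or "side" or "wrist"; returns a dict with "img" (420x560x3 uint8, red, green, blue), "fov_y" (degrees; the focal length in pixels is half the picture's height over the tangent of half this angle, whatever the lens; pixels are square), "cx", "cy" (the principal point, pixels), "rvec" (rotation vector, rad) and "tvec" (3), from world to camera coordinates, as OpenCV has them. Camera axes: x right, y down, z forward; pixel columns grow to the right and rows downward; lengths in mm; the calibration is good to about 2 mm. A picture is of the moment at which its call begins. There is no depth.
- finish_job(): hands the job in; it is judged then, once.
The state is a dict: "time_s": time; "joint_pos": joint angles; "joint_velocities": joint speeds; "joint_efforts": joint torques, N m; "ee_pos": TCP position; "eef_rot": TCP orientation; "ft_force": force on the tool from outside, world axes, zero at the start; "wrist_torque": the same for the moment, N m; "gripper_width": finger opening in mm; "grasp_force": force on a finger pad.
Only numpy, scipy, OpenCV 4.12 (cv2) and the standard library are available. Lean on these libraries where they do the work, as an engineer would, in place of code of your own. Each camera call takes 0.05 s, during which the arm holds its last target. There are 200 camera calls.

## Working session

There is one attempt and no reset: what is moved stays moved. The work goes in short steps, Python scripts to look and compute and a tool call to move; the robot and the scene stay as the last step left them, time stands still between calls to the robot, and variables do not carry over. Pictures are saved under pics/ and viewed, at most 10 in all, crops included, and the job is handed in when it is done.

Besides the shell and the picture viewer there is one more tool, called as a command line: name --argument value ..., lists and objects as JSON in quotes. jog_arm: Moves the arm, as the interface text tells. Its arguments: {"type":"object","properties":{"steps":{"type":"array","items":{"type":"array"}},"force":{"type":"number"}},"required":["steps"]}

```bash
mkdir -p pics; ls; cat > h.py <<'E'
import numpy as np, cv2
from rig import status, vision, bot
def grab(n,save=None):
    f=vision.grab_frame(n)
    if save: cv2.imwrite('pics/'+save,cv2.cvtColor(f['img'],cv2.COLOR_RGB2BGR))
    return f
def KRt(f):
    fl=f['img'].shape[0]/2/np.tan(np.radians(f['fov_y'])/2)
    K=np.array([[fl,0,f['cx']],[0,fl,f['cy']],[0,0,1.]])
    R=cv2.Rodrigues(np.array(f['rvec'],float))[0]; return K,R,np.array(f['tvec'],float).ravel()
def ray(f,u,v,z):
    K,R,t=KRt(f); d=R.T@np.linalg.inv(K)@[u,v,1]; c=-R.T@t
    return c+d*(z-c[2])/d[2]
def proj(f,p):
    K,R,t=KRt(f); q=K@(R@np.array(p,float)+t); return q[:2]/q[2]
E
python3 - <<'E'
from h import *
a=grab('scene','a.png');b=grab('side','b.png')
for f in (a,b):
    K,R,t=KRt(f); print(-R.T@t, f['fov_y'],f['cx'],f['cy'])
c=np.vstack([a['img'],b['img']])
print(status.get_state(), bot.nose_length)
E
```

```text
pics
[1122.23216199  450.44258566  612.49367223] 54.54675914269225 279.81165588939 208.98814945363384
[  23.13735616 -809.51775074  622.67960629] 46.63706519540866 276.7050109711157 219.06001553819786
{'time_s': 0.1, 'joint_pos': array([-1.16099248e+00,  8.74135997e-02,  1.75217549e-01,  1.65981293e+00,
       -3.20152321e-06,  1.57083377e+00]), 'joint_velocities': array([-0.00087067, -0.00024844,  0.00212051,  0.00161405, -0.00071414,
        0.00023341]), 'joint_efforts': array([-8.05269792e-05, -5.21561658e+01,  4.65653157e+01,  1.60600460e-02,
       -4.40106055e-05,  2.33312369e-05]), 'ee_pos': array([ 219.06272579, -504.29245655,  252.65141236]), 'eef_rot': array([-3.14038000e+00,  3.24692194e-06,  4.09766412e-01]), 'ft_force': array([-0.26018112, -0.5901201 , -0.99444239]), 'wrist_torque': array([ 0.04794726, -0.0078424 ,  0.02835482]), 'grasp_force': 0.0, 'gripper_width': 85.24405989734944} 22.0
```

View pics/a.png

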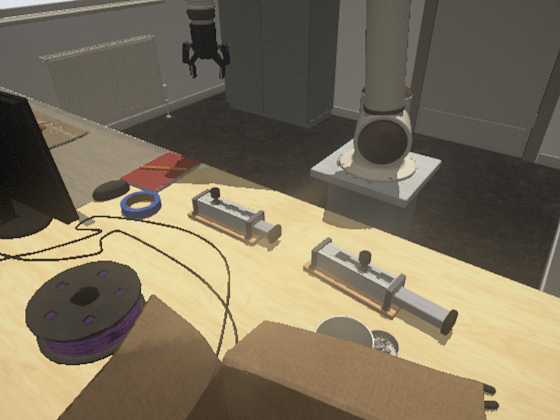

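View pics/b.png

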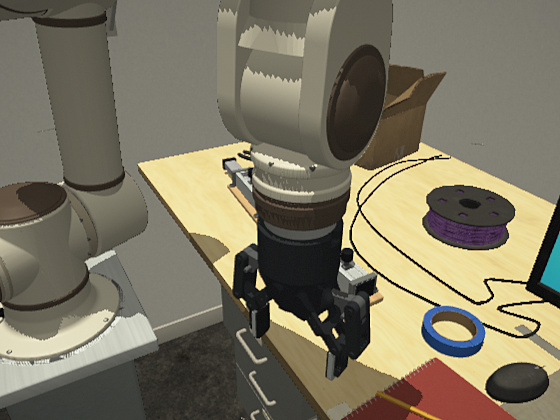

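The scene view shows the short leg on the robot's right, with its cap at about (215,192) and foot at about (275,232). The longer leg is on the left, with its cap at about (364,257). In the side view the short cap is at about (347,255), partly hidden by the gripper.

```bash
python3 - <<'E'
from h import *
a=grab('scene');b=grab('side')
ca=cv2.resize(a['img'][175:255,180:290],None,fx=7,fy=7,interpolation=cv2.INTER_CUBIC)
cv2.imwrite('pics/c.png',ca[:,:,::-1])
for f,(x0,y0,x1,y1) in ((a,(200,180,230,210)),(a,(350,245,380,275)),(b,(335,242,362,275))):
    g=f['img'][y0:y1,x0:x1].max(2)
    m=(g<60).astype(np.uint8)
    n,l,s,c=cv2.connectedComponentsWithStats(m)
    for i in range(1,n):
        if s[i,4]>25:
            u,v=c[i]+[x0,y0]; print(s[i]+[x0,y0,0,0,0],u,v,ray(f,u,v,79).round(1))
E
```

```text
[335 242  18  33 354] 342.06497175141243 256.24858757062145 [ 508.5 -204.3   79. ]
[351 242  11  16  31] 355.741935483871 249.25806451612902 [ 545.9 -198.1   79. ]
```

View pics/c.png

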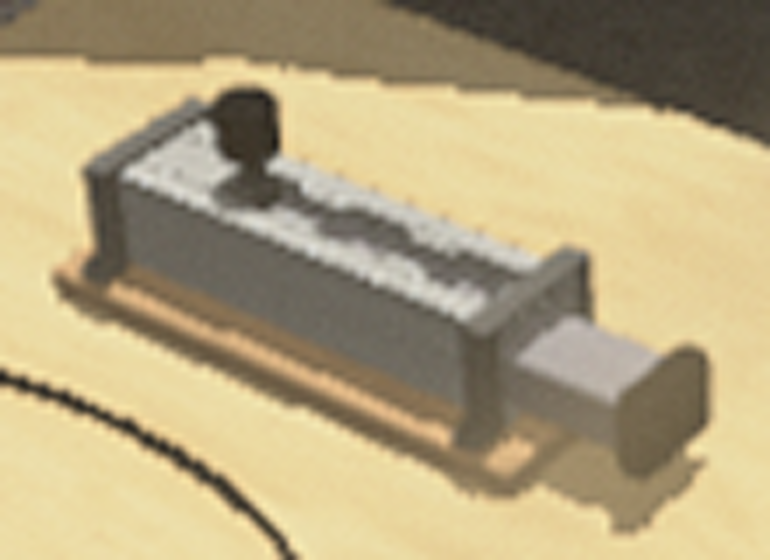

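The crop shows the short cap's body centred at (247,127), i.e. image (215.3,193.1). The near top edge of the tube runs from (125,178) to (465,322) in the crop, and the three holes lie along the slot.

```bash
python3 - <<'E'
from h import *
a=grab('scene')
P=lambda x,y,z: ray(a,180+(x+.5)/7-.5,175+(y+.5)/7-.5,z)
cap=P(247,127,79); print('cap',cap.round(1),'top',P(247,103,90).round(1))
def ln(p,q,z):
    A=P(*p,z);B=P(*q,z);d=A-B;print(A.round(1),B.round(1),np.hypot(*d[:2]).round(1),'yaw',np.degrees(np.arctan2(d[1],d[0])).round(2))
ln((125,178),(465,322),54)
ln((258,158),(535,268),54)
ln((105,170),(480,330),58)
ln((60,290),(490,492),0)
for p in ((250,190),(365,226),(468,268)): print('hole',P(*p,54).round(1))
roi=a['img'][180:205,200:230].astype(int); m=(roi.max(2)<80)
m[:,:]=m
ys,xs=np.nonzero(m); print(len(xs)); 
for r in range(6,20): print(r+180, [x+200 for x in np.nonzero(m[r])[0]])
E
```

```text
cap [ 523.  -202.6   79. ] top [ 523.5 -200.5   90. ]
[ 546.7 -244.4   54. ] [543.  -84.8  54. ] 159.7 yaw -88.69
[ 508.4 -214.5   54. ] [504.2 -86.1  54. ] 128.5 yaw -88.16
[ 551.3 -249.4   58. ] [547.8 -73.9  58. ] 175.5 yaw -88.86
[ 560.7 -274.2    0. ] [558.2 -64.6   0. ] 209.6 yaw -89.33
hole [ 525.9 -201.7   54. ]
hole [ 519.1 -151.9   54. ]
hole [ 517.8 -105.    54. ]
103
186 []
187 []
188 [np.int64(213), np.int64(214), np.int64(215), np.int64(216), np.int64(217)]
189 [np.int64(211), np.int64(212), np.int64(213), np.int64(214), np.int64(215), np.int64(216), np.int64(217), np.int64(218)]
190 [np.int64(210), np.int64(211), np.int64(212), np.int64(213), np.int64(214), np.int64(215), np.int64(216), np.int64(217), np.int64(218)]
191 [np.int64(209), np.int64(210), np.int64(211), np.int64(212), np.int64(213), np.int64(214), np.int64(215), np.int64(216), np.int64(217), np.int64(218)]
192 [np.int64(211), np.int64(212), np.int64(213), np.int64(214), np.int64(215), np.int64(216), np.int64(217), np.int64(218)]
193 [np.int64(211), np.int64(212), np.int64(213), np.int64(214), np.int64(215), np.int64(216), np.int64(217), np.int64(218), np.int64(219)]
194 [np.int64(212), np.int64(213), np.int64(214), np.int64(215), np.int64(216), np.int64(217), np.int64(218), np.int64(219)]
195 [np.int64(211), np.int64(212), np.int64(213), np.int64(214), np.int64(215), np.int64(216), np.int64(217), np.int64(218), np.int64(219)]
196 [np.int64(212), np.int64(213), np.int64(214), np.int64(215), np.int64(216), np.int64(217), np.int64(218), np.int64(219)]
197 [np.int64(213), np.int64(214), np.int64(215), np.int64(216), np.int64(217)]
198 [np.int64(215), np.int64(216), np.int64(217)]
199 [np.int64(215), np.int64(216), np.int64(217)]
```

jog_arm --steps '[[[0, 0, 0.753], [0.76, 0.756, -0.183], 1], [[0, 0, 0.753], [0.76, 0.756, -0.183], 1], [[0, 0, 0.753], [0.76, 0.756, -0.183], 1], [[0, 0, 0.753], [0.76, 0.756, -0.183], 1], [[0, 0, 0.753], [0.76, 0.756, -0.183], 1], [[0, 0, 0.753], [0.76, 0.756, -0.183], 1], [[0, 0, 0.753], [0.76, 0.756, -0.183], 1], [[0, 0, 0.753], [0.76, 0.756, -0.183], 1], [[0, 0, 0.753], [0.76, 0.756, -0.183], 1], [[0, 0, 0.753], [0.76, 0.756, -0.183], 1], [[0, 0, 0.753], [0.76, 0.756, -0.183], 1], [[0, 0, 0.753], [0.76, 0.756, -0.183], 1]]'

```text
time_s: 1.45
ee_pos: [522.7, -202.6, 180.3]
eef_rot: [-3.142, 0.0, 1.592]
ft_force: [0.1, 0.3, 0.6]
gripper_width: 85.0
grasp_force: 0.0
```

```bash
python3 - <<'E'
from h import *
s=status.get_state(); print(s['time_s'],s['ee_pos'],s['eef_rot'],s['ft_force'])
w=grab('wrist','w.png'); K,R,t=KRt(w); print(-R.T@t)
for p in ((523,-202,90),(522,-152,54),(521,-102,54)): print(proj(w,p))
E
```

```text
1.45 [ 522.68328504 -202.63647778  180.27308672] [-3.14152902e+00  2.07658857e-04  1.59186736e+00] [0.13601295 0.34182106 0.62894669]
[ 520.56503066 -119.71505843  300.70870313]
[283.7535288  225.72450387]
[283.78712784 144.14038684]
[283.97156576  70.11895661]
```

View pics/w.png

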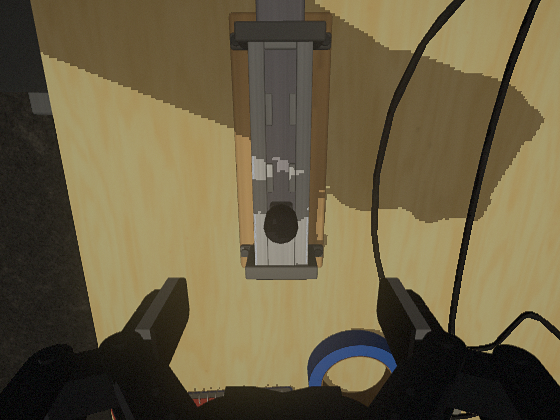

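The wrist view shows the cap at about (281,223), with the slot and the other two holes (at about y=178 and y=108) above it and the straps at y≈35 and y≈270.

```bash
python3 - <<'E'
from h import *
w=grab('wrist'); im=w['img']
m=np.zeros(im.shape[:2],np.uint8); m[190:255,255:310]=(im[190:255,255:310].max(2)<62)
m=cv2.morphologyEx(m,cv2.MORPH_OPEN,np.ones((5,5)))
cs,_=cv2.findContours(m,cv2.RETR_EXTERNAL,cv2.CHAIN_APPROX_NONE)
for c in cs:
    (u,v),r=cv2.minEnclosingCircle(c); print(u,v,r,cv2.boundingRect(c),ray(w,u,v,90).round(1))
# straps: centre ends at z=58
for n,q in (('foot strap',[(234,22),(330,22),(234,45),(330,45)]),('closed',[(247,267),(318,267),(247,278),(318,278)])):
    for p in q: print(n,ray(w,*p,58).round(1))
cr=cv2.createCLAHE(4,(4,4)).apply(cv2.cvtColor(im,cv2.COLOR_RGB2GRAY))[10:290,220:340]
cv2.imwrite('pics/w2.png',cv2.rotate(cv2.resize(cr,None,fx=2.8,fy=2.8,interpolation=cv2.INTER_CUBIC),cv2.ROTATE_90_CLOCKWISE))
E
```

```text
281.0 221.2820587158203 21.279144287109375 (264, 202, 34, 41) [ 521.  -199.1   90. ]
foot strap [488.1 -74.6  58. ]
foot strap [550.1 -73.3  58. ]
foot strap [487.8 -88.   58. ]
foot strap [550.9 -86.7  58. ]
closed [ 494.1 -251.6   58. ]
closed [ 552.1 -250.4   58. ]
closed [ 493.9 -261.8   58. ]
closed [ 552.7 -260.6   58. ]
```

View pics/w2.png

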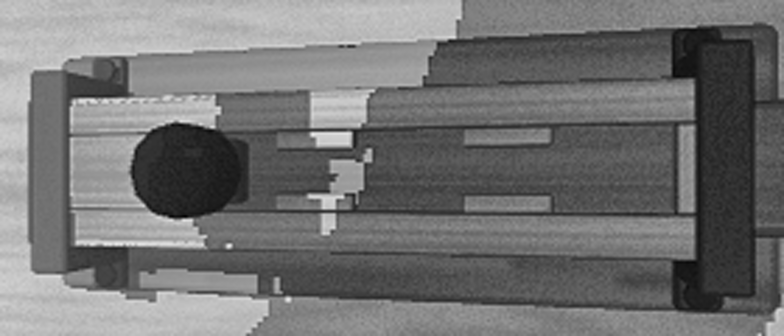

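The enhanced crop (rotated, foot end to the right) shows the two lands between holes at x=277–355 and x=463–552, so the middle hole lies between x=355 and 463. The cap is at (185,170).

```bash
python3 - <<'E'
from h import *
w=grab('wrist')
P=lambda x,y,z: ray(w,220+y/2.8,290-x/2.8,z).round(1)
for x in (277,355,463,552): print('land edge',P(x,170.5,54))
print('cap top',P(183,170,90), 'box', ray(w,281,222.5,90), 'shoulder edge',P(248,170,54))
print('slot', P(72,171,54),P(690,168,54))
E
```

```text
land edge [ 520.6 -188.1   54. ]
land edge [ 520.1 -166.5   54. ]
land edge [ 519.6 -138.6   54. ]
land edge [ 519.2 -117.1   54. ]
cap top [ 520.9 -201.7   90. ] box [ 521.02971987 -200.16253763   90.        ] shoulder edge [ 520.6 -196.4   54. ]
slot [ 521.9 -250.8   54. ] [518.  -86.1  54. ]
```

jog_arm --steps '[[[0, 0, 0], [-0.004, 0, -0.12], 1], [[0, 0, 0], [-0.004, 0, -0.2], 1], [[0, 0, 0], [-0.004, 0, -0.225], 1], [[0, 0, 0], [-0.004, 0, -0.225], 1], [[0, 0, 0], [-0.004, 0, -0.225], 0.2], [[0, 0, 0], [-0.004, 0, -0.225], -0.2], [[0, 0, 0], [-0.004, 0, -0.225], -0.5], [[0, 0, 0], [-0.004, 0, -0.225], -0.5], [[0, 0, 0], [-0.004, 0, -0.225], -0.6], [[0, 0, 0], [-0.004, 0, -0.225], -0.6]]' --force 25

```text
time_s: 2.6
ee_pos: [521.4, -202.2, 90.6]
eef_rot: [-3.142, 0.0, 1.592]
ft_force: [-3.3, -0.9, 3.7]
gripper_width: 22.7
grasp_force: 25.2
```

```bash
python3 - <<'E'
from h import *
s=status.get_state(); print(s['time_s'],s['ee_pos'],s['ft_force'],s['gripper_width'],s['grasp_force'])
w=grab('wrist','w3.png')
E
```

```text
2.6 [ 521.40297971 -202.19037573   90.58646917] [-3.34559693 -0.86826787  3.69943645] 22.723288597612555 25.22703341790475
```

View pics/w3.png

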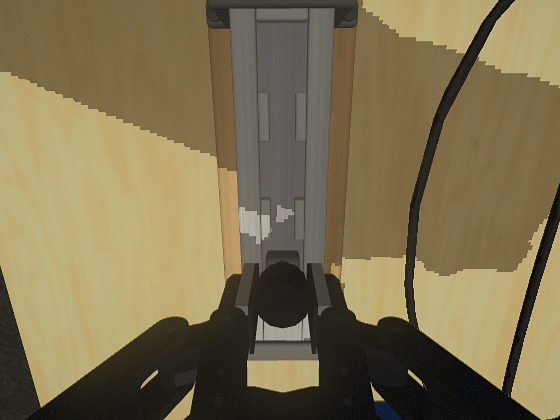

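The cap sits pinched between the pads at about (283,293), with its shoulder just ahead of it. Next I press it in.

jog_arm --steps '[[[0, 0, 0], [0, 0, -0.0125], -0.6], [[0, 0, 0], [0, 0, -0.025], -0.6], [[0, 0, 0], [0, 0, -0.025], -0.6], [[0, 0, 0], [0, 0, -0.025], -0.6], [[0, 0, 0], [0, 0, -0.025], -0.6]]'

```text
time_s: 3.15
ee_pos: [521.4, -202.1, 80.4]
eef_rot: [-3.142, 0.0, 1.593]
ft_force: [-4.0, -1.2, 5.7]
gripper_width: 22.5
grasp_force: 25.4
```

jog_arm --steps '[[[0, 0, 0], [0, 0.02, 0], -0.6], [[0, 0, 0], [-0.001, 0.04, 0], -0.6], [[0, 0, 0], [-0.0015, 0.06, 0], -0.6], [[0, 0, 0], [-0.002, 0.08, 0], -0.6], [[0, 0, 0], [-0.0025, 0.1, 0], -0.6], [[0, 0, 0], [-0.003, 0.124, 0], -0.6], [[0, 0, 0], [-0.003, 0.124, 0], -0.6], [[0, 0, 0], [-0.003, 0.124, 0], -0.6]]'

```text
time_s: 3.95
ee_pos: [520.2, -152.0, 80.4]
eef_rot: [-3.141, -0.0, 1.593]
ft_force: [-4.8, 0.6, 6.5]
gripper_width: 23.1
grasp_force: 25.4
```

```bash
python3 - <<'E'
from h import *
s=status.get_state(); print(s['time_s'],s['ee_pos'],s['ft_force'],s['gripper_width'],s['grasp_force'])
w=grab('wrist','w4.png')
E
```

```text
3.95 [ 520.19910855 -151.96173784   80.40526062] [-4.84266043  0.6074572   6.47699619] 23.075376462564545 25.402610453311354
```

View pics/w4.png

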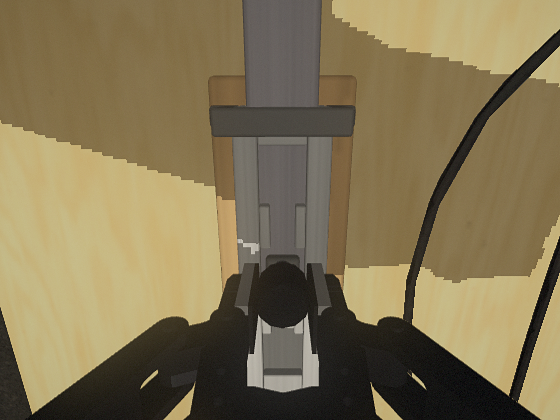

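The cap stayed in the pads at about (283,294) through the slide, and the leg is now extended. Next I let the button rise, then open and retreat straight up.

jog_arm --steps '[[[0, 0, 0], [0, 0, 0.0125], -0.6], [[0, 0, 0], [0, 0, 0.024], -0.6], [[0, 0, 0], [0, 0, 0.024], -0.6], [[0, 0, 0], [0, 0, 0.024], -0.6]]'

```text
time_s: 4.4
ee_pos: [520.2, -152.4, 90.0]
eef_rot: [-3.141, -0.0, 1.593]
ft_force: [-4.0, 0.4, 4.2]
gripper_width: 22.6
grasp_force: 25.2
```

jog_arm --steps '[[[0, 0, 0], [0, 0, 0], -0.2], [[0, 0, 0], [0, 0, 0], 0.2], [[0, 0, 0], [0, 0, 0], 1], [[0, 0, 0], [0, 0, 0], 1], [[0, 0, 0], [0, 0, 0], 1], [[0, 0, 0], [0, 0, 0], 1], [[0, 0, 0], [0, 0, 0.1], 1], [[0, 0, 0], [0, 0, 0.2], 1], [[0, 0, 0], [0, -0.12, 0.25], 1], [[0, 0, 0], [0, -0.12, 0.25], 1], [[0, 0, 0], [0, -0.12, 0.25], 1]]'

```text
time_s: 5.5
ee_pos: [520.4, -201.3, 189.9]
eef_rot: [3.141, 0.0, 1.591]
ft_force: [0.1, -0.8, -0.5]
gripper_width: 85.2
grasp_force: 0.0
```

```bash
python3 - <<'E'
from h import *
s=status.get_state(); print(s['time_s'],s['ee_pos'],s['ft_force'],s['gripper_width'])
w=grab('wrist','w5.png');a=grab('scene')
print('cap exp',proj(w,(519.8,-152.5,90)),proj(w,(519.8,-152.5,82)))
A=cv2.resize(a['img'][170:340,180:480],(800,453),interpolation=cv2.INTER_CUBIC);cv2.imwrite('pics/a5.png',A[:,:,::-1])
E
```

```text
5.5 [ 520.41755908 -201.2673822   189.88568628] [ 0.09748451 -0.75269634 -0.51291331] 85.15407048269131
cap exp [283.79415411 152.34182458] [283.75289116 150.51516884]
```

View pics/w5.png

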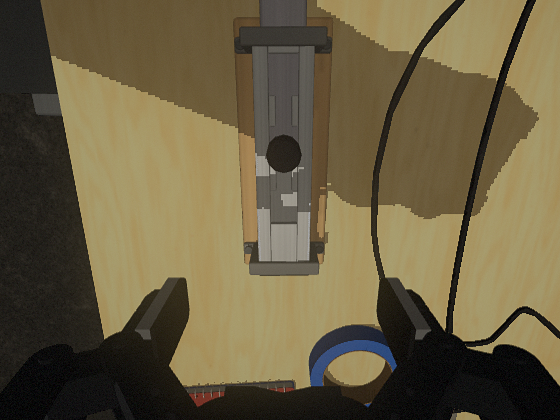

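View pics/a5.png

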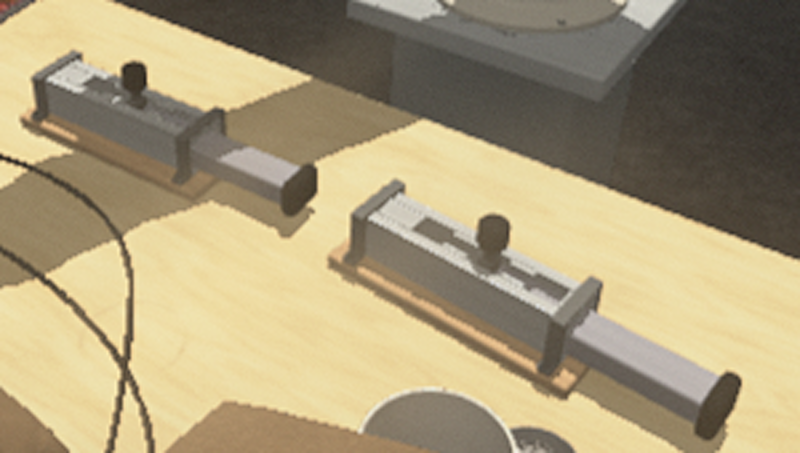

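Both legs now look alike. The cap is in the middle hole at (284,153), where (284,152) was expected for a button fully out, its stem shows above the tube, and the gripper is clear.

```bash
python3 -c "
from rig import finish_job; print(finish_job())"
```

```text
the job is handed in; nothing more can be done
None
```

I moved the shorter leg (the right-hand one) to its middle hole and handed the job in after about 5.5 s; in the last pictures its button is fully out and both legs look equally long, and the other leg was never touched.

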